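# Nest a powder funnel loosely over its mate

### The arm

A 6-joint arm with a two-finger parallel gripper is mounted at the origin on a cart in front of the work surface, level with it; the furniture and walls round the work are solid. World frame = base frame: x ahead of the robot, y to its left, z up, the work surface at z = 0. Lengths are in mm, angles in rad, forces in N, time in s.
With the tool pointing down it reaches from about 300 to 875 mm from the base axis. Payload 6.4 kg.
Tool frame: the origin (TCP) lies where the fingers leave the gripper's body, on its centre line; the fingertips stand 64 mm ahead of it and the grasp point (between the pads) lies 45 mm ahead of it; z points along the fingers, y is the line along which they close (so a half turn about z gives the same grasp; the last joint's range is limited). The gripper opens to 88 mm and grips with 3 to 60 N. Pads are 18 mm wide; open, the fingers measure 123 mm over their backs; the gripper's body (75 mm by 187 mm) begins 45 mm behind the grasp point.
Start: joints at [-1.546, 0.181, 1.607, -0, 1.354, -0.206], TCP at [131.55, -559.764, 302.714] pointing down, gripper open.
Joint ranges: [-2.99, 2.99], [-0.89, 2.07], [0.3, 2.58], [-1.14, 4.28], [0, 2.63], [-3.12, 3.12]. Speed limits (rad/s): [2.57, 2.57, 3.01, 3.14, 3.14, 3.14].

### API

Orientations are given as a 3x3 rotation matrix whose columns are the frame's x, y, z axes.
In Python, from station import robot, jaws, viewer gives the robot as it stands. Calls block until the motion is done:
- robot.move_ptp(position, orientation): joint-space move of the TCP to a pose.
- robot.move_straight(position, frame=None, rate=150, threshold=None): straight line of the TCP; frame=None keeps the orientation; rate is the mean speed in mm/s. With threshold (N) it stops when the force on the tool has changed by that much, and returns True; else False.
- robot.move_joints(angles): joint-space move.
- jaws.set_gripper(opening, f_grip=None): opening from 0.0 (shut) to 1.0 (fully open); f_grip is the grip in N (None keeps the last); returns when the fingers have stopped.
- robot.dwell(seconds).
- robot.ik(position, orientation): joint angles nearest the present ones, or None.
- robot.observe(): the state.
- viewer.snapshot(name): name is "side" or "top" or "wrist"; returns the picture (480x640x3 uint8, blue, green, red); there is no depth.
- viewer.calibration(name): a dict with "vfov" (degrees; the focal length in pixels is half the picture's height over the tangent of half this angle, whatever the lens; pixels are square), "cx", "cy" (the principal point, pixels), "extrinsics" (4x4, takes a point from world to camera coordinates). Camera axes: x right, y down, z forward; pixel columns grow to the right and rows downward; lengths in mm; the calibration is good to about 2 mm. A picture is of the moment at which its call begins: read the wrist's pose just before it. calibration takes no time and is no camera call; for the wrist camera it gives the pose at the moment of the call.
A pose or a line that the arm cannot do raises robot.IKError and nothing moves.
- robot.sign_off(): hands the job in; it is judged then, once.
Trained networks look in the newest picture that a camera, given by its name, has taken for a name from the list of things; names that differ only in an ending like _2 or _b are one class to them, and where a whole thing is asked for, a point or a joint stands for the part that bears it (a point fixed in the world has none). Each returns a list of dicts, best first, with "conf" (0 to 1); they miss things now and then, are a little off and sometimes report something else, mostly with a low value. They report only what shows in the picture. A call takes as long as a camera call. They do not tell look-alikes from the thing itself.
- viewer.silhouettes(label, camera): "region" (480x640 bool, what is visible of it) and "uv" ([column, row] in pixels, amid what is visible of it).
- viewer.mark_of(label, camera): "uv" ([column, row] in pixels: a listed point, or the origin of a listed thing).
The state is a dict: "time": time; "joint_positions": joint angles; "qd": joint speeds; "effort": joint torques, N m; "tcp_pos": TCP position; "ee_rot": TCP orientation; "wrist_force": force on the tool from outside, world axes, zero at the start; "torque": the same for the moment, N m; "opening": opening from 0.0 (shut) to 1.0 (fully open); "grasp_force": force on a finger pad.
Only numpy, scipy, OpenCV 4.12 (cv2) and the standard library are available. Lean on these libraries where they do the work, as an engineer would, in place of code of your own. Each camera call takes 0.05 s, during which the arm holds its last target. There are 200 camera calls.

### The job

Three powder funnels stand mouth down on the worktop. Pick up the green one by its stem and nest it upright over the blue one, just letting it down until it rests there loosely under its own weight: do not press it on, or the tapers wedge and jam. Leave the blue funnel standing where it is and the orange one alone.

Things in the scene. Friction and masses are not known exactly. Their poses are not given: they have to be found in the camera images.
- tall_funnel: green plastic funnel (sizes in mm), round, 98 tall, mouth down, 80 g. Origin: on its axis at its underside (mouth), z up. Open below: mouth 76 outside, 70 inside, 3 mm wall, straight taper to 38 outside at 68 up; from 68 to 98 a plain stem, 34 across, to grip. Set squarely over the blue funnel it rests by itself with its mouth 18 mm above the blue one's mouth; lower, it is being pressed.
- short_funnel: blue plastic funnel to be covered (sizes in mm), round, 80 tall, standing loose mouth down, 200 g. Origin: on its axis at its underside (mouth), z up. Mouth 80 across, straight taper (same as the green one's bore) to 46 across at 60 mm height, then a shoulder and a narrow stem, 22 across, from 64 to 80 mm height.
- wide_funnel: the orange plastic funnel, a bystander, round, 110 mm tall, standing mouth down: mouth 94 mm, stem 44 mm across. Too wide for the blue one. Origin: on its axis in the plane of the mouth, z up.
There are look-alikes about, which are no part of the job. What is meant by the short_funnel is not pink, and is the larger of those in its own colour.

How it is judged:
By the outcome, as a careful person would: the job done as asked, in the order asked, and still so for the second after the job is handed in, with the robot touching nothing.
It also fails if it takes over 40 s, if anything falls off the work surface, if the arm or the gripper's body presses on something with over 40 N, if the wrist force passes 120 N, or if a joint passes its speed limit or range.

## Working session

There is one attempt and no reset: what is moved stays moved. The work goes in short steps, each a Python script; the robot and the scene stay as the last script left them, time stands still between calls to the robot, and variables do not carry over. Pictures are saved under pics/ and viewed, at most 10 in all, crops included, and the job is handed in when it is done.

```bash
mkdir -p pics
python3 - <<'E'
from station import robot,jaws,viewer
import cv2,numpy as np
ims=[]
for c in ["top","side"]:
    im=viewer.snapshot(c); ims.append(im)
    k=viewer.calibration(c); print(c,k["vfov"],k["cx"],k["cy"],np.round(k["extrinsics"],3).tolist())
    for l in ["tall_funnel","short_funnel","wide_funnel"]:
        m={tuple(np.round(d["uv"]).astype(int).tolist()):round(d["conf"],2) for d in viewer.mark_of(l,c)}
        s=[(np.round(d["uv"]).astype(int).tolist(),round(d["conf"],2),int(d["region"].sum()),im[d["region"]].mean(0).astype(int).tolist()) for d in viewer.silhouettes(l,c)]
        print(c,l,m,s)
    cv2.imwrite(f"pics/{c}0.png",im)
print(robot.observe()["time"])
E
```

```text
top 50.256564440777886 324.46381064180326 237.45451041317733 [[-0.399, -0.917, -0.009, 219.176], [-0.876, 0.384, -0.293, 443.938], [0.272, -0.109, -0.956, 915.775], [0.0, 0.0, 0.0, 1.0]]
top tall_funnel {(433, 194): 0.68} [([435, 189], 0.85, 1174, [58, 98, 61])]
top short_funnel {(385, 199): 0.96, (241, 296): 0.83, (263, 241): 0.61} [([384, 196], 0.78, 640, [138, 86, 65]), ([263, 240], 0.73, 589, [114, 104, 161]), ([241, 296], 0.56, 1264, [133, 83, 64])]
top wide_funnel {(339, 242): 0.68} [([338, 242], 0.97, 1435, [46, 83, 138]), ([242, 299], 0.72, 1311, [134, 86, 68])]
side 48.67723037149682 315.88528711371595 239.24894968056935 [[1.0, 0.016, 0.024, -494.228], [0.029, -0.462, -0.886, 37.697], [-0.003, 0.887, -0.462, 999.66], [0.0, 0.0, 0.0, 1.0]]
side tall_funnel {(332, 347): 0.86} [([333, 334], 0.67, 2777, [33, 70, 33])]
side short_funnel {(345, 310): 0.94, (354, 235): 0.86, (306, 217): 0.72} [([351, 229], 0.88, 627, [77, 63, 130]), ([352, 300], 0.84, 667, [105, 65, 51]), ([302, 204], 0.73, 830, [98, 42, 16])]
side wide_funnel {(314, 270): 0.84, (306, 217): 0.52} [([316, 254], 0.65, 2431, [2, 41, 104])]
0.7
```

View pics/top0.png

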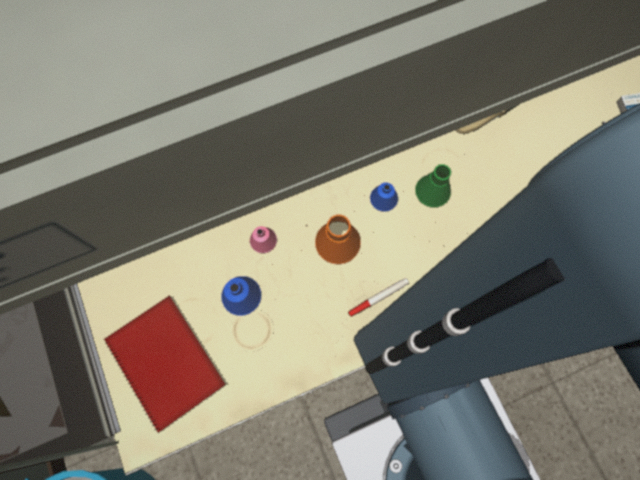

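View pics/side0.png

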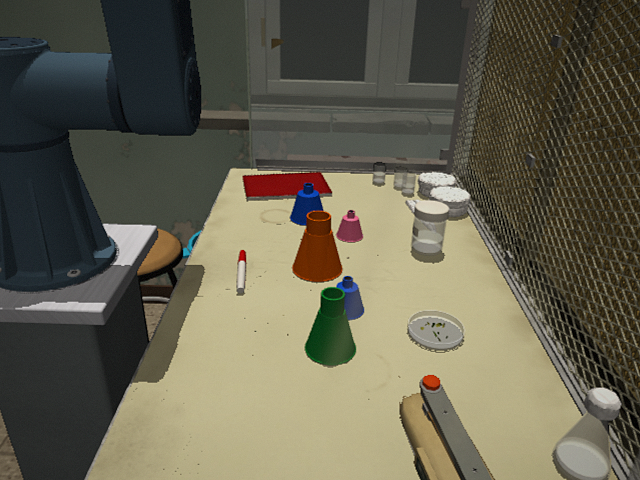

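Top view: green at (433,190), the small blue look-alike at (384,196), orange at (338,242), pink at (263,240), and the large blue target at (241,296). The side view agrees: target at (306,205), green at (332,335). Next I'll localise them with both cameras by fitting silhouette models.

```bash
cat > h.py <<'E'
from station import robot,jaws,viewer
import cv2,numpy as np
from scipy.optimize import least_squares
PROF={"tall_funnel":[(0,38),(68,19),(68,17),(98,17)],"short_funnel":[(0,40),(60,23),(64,11),(80,11)],"wide_funnel":[(0,47),(75,22),(110,22)]}
def proj(k,P):
    P=np.atleast_2d(P).astype(float);E=np.array(k["extrinsics"]);C=P@E[:3,:3].T+E[:3,3]
    f=240/np.tan(np.radians(k["vfov"])/2)
    return C[:,:2]/C[:,2:]*f+[k["cx"],k["cy"]]
def ground(k,uv,z=0):
    E=np.array(k["extrinsics"]);R=E[:3,:3];o=-R.T@E[:3,3];f=240/np.tan(np.radians(k["vfov"])/2)
    d=R.T@np.array([(uv[0]-k["cx"])/f,(uv[1]-k["cy"])/f,1]);return (o+d*(z-o[2])/d[2])[:2]
def model(k,l,xy,z0=0):
    "predicted silhouette: union of convex hulls of successive rings"
    m=np.zeros((480*4,640*4),np.uint8);a=np.linspace(0,2*np.pi,48)
    rings=[proj(k,np.c_[xy[0]+r*np.cos(a),xy[1]+r*np.sin(a),np.full(48,z0+z)]) for z,r in PROF[l]]
    for p,q in zip(rings,rings[1:]):
        h=cv2.convexHull(np.vstack([p,q]).astype(np.float32))
        cv2.fillPoly(m,[np.round(h*4*16+24).astype(np.int32)],255,shift=4)
    return cv2.resize(m,(640,480),interpolation=cv2.INTER_AREA)/255.
def fit(obs,l,xy,z0=0):
    "obs: list of (calib, mask); maximise overlap"
    from scipy.optimize import minimize
    def cost(p): return sum(np.abs(model(k,l,p,z0)-m).sum()/m.sum() for k,m in obs)
    r=minimize(cost,xy,method="Nelder-Mead",options=dict(initial_simplex=np.array(xy)+[[0,0],[8,0],[0,8]],xatol=.1,fatol=1e-4,maxiter=80))
    return r.x,r.fun
E
python3 - <<'E'
from h import *
S={}
for c in ["top","side"]:
    viewer.snapshot(c);k=viewer.calibration(c);E=np.array(k["extrinsics"]);print(c,"cam",(-E[:3,:3].T@E[:3,3]).round())
    for l in PROF:
        for d in viewer.mark_of(l,c): print(c,l,d["uv"],ground(k,d["uv"]).round(1),round(d["conf"],2))
        S[c,l]=viewer.silhouettes(l,c)
    if c=="top":
        for n,uv in dict(wallfoot=(400,150),mesh=(300,190),redcorner=(110,340)).items(): print(n,ground(k,uv).round())
for l,t,s in [("tall_funnel",(435,189),(333,334)),("short_funnel",(241,296),(302,204))]:
    obs=[]
    for c,uv in (("top",t),("side",s)):
        d=min(S[c,l],key=lambda d:np.hypot(*(np.array(d["uv"])-uv)));print(c,d["uv"])
        obs.append((viewer.calibration(c),d["region"].astype(float)))
    x0=ground(obs[0][0],t)
    print(l,[ (fit([o],l,x0)) for o in obs],fit(obs,l,x0))
k=viewer.calibration("wrist");o=robot.observe();E=np.array(k["extrinsics"])
print("wristcam in tool:",(o["ee_rot"].T@((-E[:3,:3].T@E[:3,3])-o["tcp_pos"])).round(1),(E[:3,:3]@o["ee_rot"]).round(2).tolist(),k["vfov"],o["ee_rot"])
E
```

```text
top cam [ 227.  130. 1008.]
top tall_funnel [430.9, 192.6] [ 514.5 -229.8] 0.85
top short_funnel [383.0, 195.8] [ 548.6 -134.1] 0.69
top short_funnel [261.9, 241.6] [557.3 137.1] 0.64
top short_funnel [242.1, 297.8] [464.3 216. ] 0.56
top wide_funnel [340.3, 240.5] [494.7 -11.5] 0.95
wallfoot [ 630. -214.]
mesh [631.  21.]
redcorner [490. 482.]
side cam [ 496. -861.  507.]
side tall_funnel [330.6, 349.7] [ 520.1 -239.9] 0.74
side short_funnel [346.0, 310.4] [ 546.4 -138.5] 0.88
side short_funnel [305.3, 215.9] [466.9 224.6] 0.87
side short_funnel [350.9, 235.3] [566.  134.7] 0.64
side wide_funnel [319.5, 270.0] [501.4 -11.2] 0.64
top [435.8, 187.6]
side [332.9, 334.2]
tall_funnel [(array([ 517.70452914, -235.30244342]), np.float64(0.04774914924647544)), (array([ 518.38405049, -236.65099858]), np.float64(0.024355817461152614))] (array([ 518.3705085 , -235.90488987]), np.float64(0.08012531347937392))
top [239.7, 293.5]
side [300.2, 204.1]
short_funnel [(array([470.19996237, 216.5687201 ]), np.float64(0.027276074749148487)), (array([470.87721629, 218.3719162 ]), np.float64(0.39846011703110557))] (array([470.50393898, 216.72971448]), np.float64(0.4285060371927122))
wristcam in tool: [ 69.9   1.3 -82.5] [[-0.0, 1.0, 0.0], [-0.96, -0.0, -0.28], [-0.28, -0.0, 0.96]] 66.20985556058646 [[ 9.73469757e-01  2.28815714e-01  2.95430202e-05]
 [ 2.28815714e-01 -9.73469758e-01  9.09869268e-06]
 [ 3.08411606e-05 -2.09739487e-06 -1.00000000e+00]]
```

Run:
```python
from h import *
R=np.array([[1,0,0],[0,-1,0],[0,0,-1.]])
rows=[];P=[]
for x,y,z in [(518,-236,134),(518,-236,250),(380,-236,250),(380,217,250),(470,217,250),(470,217,152),(600,0,100),(350,0,400)]:
    q=robot.ik(np.array([x,y,z]),R)
    if q is None: print("none",x,y,z);continue
    P.append((x,y,z,q));
    s,c=np.sin,np.cos;a=q[1]+q[2]
    rows.append(([1,0,s(q[1]),s(a),c(a)],np.hypot(x,y)));rows.append(([0,1,c(q[1]),c(a),-s(a)],z))
A=np.array([r[0] for r in rows]);b=np.array([r[1] for r in rows])
w,res,rk,_=np.linalg.lstsq(A,b,rcond=None);print("a,h-d6,L2,L3,off",w.round(1),rk,np.abs(A@w-b).max())
for x,y,z,q in P:
    a=q[1]+q[2]; print((x,y,z),np.round(q,2),"elbow r",round(w[0]+w[2]*np.sin(q[1])),"elbow z above tcp",round(z-(w[3]*np.cos(a)-w[4]*np.sin(a))-z)," wrist r=tool r")
```

```text
a,h-d6,L2,L3,off [ 15.8  74.4 427.6 513.7  84. ] 5 0.9485584828952938
(518, -236, 134) [-0.64  0.38  1.74 -0.    1.03  0.93] elbow r 173 elbow z above tcp 338  wrist r=tool r
(518, -236, 250) [-0.64  0.22  1.67 -0.    1.25  0.93] elbow r 109 elbow z above tcp 242  wrist r=tool r
(380, -236, 250) [-0.82 -0.06  1.97 -0.    1.23  0.75] elbow r -8 elbow z above tcp 252  wrist r=tool r
(380, 217, 250) [ 0.25 -0.08  1.99 -0.    1.23  1.82] elbow r -18 elbow z above tcp 251  wrist r=tool r
(470, 217, 250) [ 0.2   0.11  1.8  -0.    1.23  1.77] elbow r 62 elbow z above tcp 250  wrist r=tool r
(470, 217, 152) [ 0.2   0.25  1.87 -0.    1.03  1.77] elbow r 121 elbow z above tcp 337  wrist r=tool r
(600, 0, 100) [-0.2   0.49  1.66 -0.    0.99  1.37] elbow r 216 elbow z above tcp 352  wrist r=tool r
(350, 0, 400) [-0.34 -0.44  1.97 -0.    1.62  1.23] elbow r -168 elbow z above tcp 60  wrist r=tool r
```

Run:
```python
from h import *
q0=np.array(robot.observe()["joint_positions"]);best=[]
for th in (-80,-60,-40,):
  for sgn in (1,-1):
    t=np.radians(-th)          # tool z pitch; 90 = straight down
    for az in (0,-30,-45):
      a=np.radians(az);f=np.array([np.cos(a),np.sin(a),0]);u=np.array([0,0,1.])
      for T in (90,60,35,15,0):
        p=np.radians(T);z=f*np.cos(p)-u*np.sin(p);x=sgn*(f*np.sin(p)+u*np.cos(p));y=np.cross(z,x)
        Rm=np.c_[x,y,z];fw=-.28*x+.96*z
        if th!=-80: continue
        for pos in ((250,-300,260),(300,-300,300),(200,-350,260)):
          q=robot.ik(np.array(pos,float),Rm)
          if q is not None: best.append((round(np.degrees(np.arcsin(fw[2]))),round(np.abs(np.array(q)-q0).max(),2),sgn,az,T,pos,np.round(q,2).tolist()))
for b in sorted(best,key=lambda b:(-b[0],b[1]))[:8]: print(b)
print(robot.observe()["time"])
```

```text
(16, np.float64(2.29), -1, 0, 0, (250, -300, 260), [-1.97, 0.19, 2.41, 1.23, 1.77, 2.08])
(16, np.float64(2.31), -1, 0, 0, (200, -350, 260), [-2.05, 0.27, 2.28, 1.17, 1.83, 2.11])
(16, np.float64(2.45), -1, 0, 0, (300, -300, 300), [-1.79, 0.04, 2.41, 1.4, 1.71, 2.25])
(1, np.float64(2.47), -1, 0, 15, (200, -350, 260), [-2.02, 0.07, 2.29, 1.06, 1.68, 2.26])
(1, np.float64(2.49), -1, 0, 15, (250, -300, 260), [-1.94, -0.05, 2.42, 1.13, 1.63, 2.29])
(1, np.float64(2.67), -1, 0, 15, (300, -300, 300), [-1.77, -0.17, 2.39, 1.25, 1.56, 2.46])
(-16, np.float64(1.17), 1, 0, 0, (200, -350, 260), [-2.05, 0.27, 2.28, 1.17, 1.83, -1.03])
(-16, np.float64(1.23), 1, 0, 0, (250, -300, 260), [-1.97, 0.19, 2.41, 1.23, 1.77, -1.06])
1.4
```

Run:
```python
from h import *
robot.move_ptp(np.array([200,-350,260.]),np.array([[0,0,1.],[0,1,0],[-1,0,0]]))
k=viewer.calibration("wrist");im=viewer.snapshot("wrist");cv2.imwrite("pics/w1.png",im)
import pickle;pickle.dump(k,open("w1.pkl","wb"))
E=np.array(k["extrinsics"]);print((-E[:3,:3].T@E[:3,3]).round(),E[:3,:3].round(2).tolist(),robot.observe()["time"])
```

```text
[ 117. -352.  190.] [[-0.0, 1.0, -0.0], [-0.27, 0.0, 0.96], [0.96, 0.0, 0.27]] 3.4417
```

View pics/w1.png

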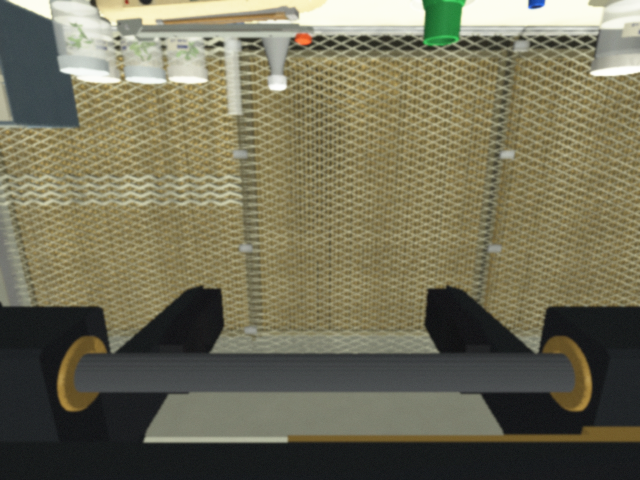

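Upside-down wrist view: mesh wall from row ~30 to ~335, with a grey underside above it. The green stem is at (440,20). The overhang looks to be well above 550 mm, so I'll keep the TCP at or below 250 and hover over green.

```bash
cat >> h.py <<'E'
R0=np.array([[1,0,0],[0,-1,0],[0,0,-1.]])
def look(cam,l,xy,z0=0,png=None):
    k=viewer.calibration(cam);im=viewer.snapshot(cam)
    if png: cv2.imwrite("pics/"+png,im)
    g=proj(k,[*xy,z0+45])[0]
    S=viewer.silhouettes(l,cam)
    if not S: print(cam,"none");return None
    d=min(S,key=lambda d:np.hypot(*(np.array(d["uv"])-g)))
    m=d["region"].astype(float);r=fit([(k,m)],l,xy,z0);print(cam,l,"uv",d["uv"],"guess",g.round(),"fit",r[0].round(1),round(r[1],3),"conf",d["conf"]);return k,m,im
E
python3 - <<'E'
from h import *
import pickle
k=pickle.load(open("w1.pkl","rb"));ks=viewer.calibration("side")
print("wall foot",ground(k,(400,35)),ground(ks,(545,350)),ground(ks,(470,190)))
robot.move_ptp(np.array([380,-236,240.]),R0)
robot.move_straight(np.array([518,-236,240.]),R0,rate=200)
look("wrist","tall_funnel",(518,-236),png="w2.png")
print(robot.observe()["time"],robot.observe()["wrist_force"])
E
```

```text
wall foot [ 906.67520884 -206.24679381] [ 842.18196829 -225.9745505 ] [883.00614365 409.65854688]
wrist tall_funnel uv [324.6, 218.3] guess [322. 229.] fit [ 518.3 -238.1] 0.189 conf 0.91
5.725 [0.09287238 0.17936958 0.4601044 ]
```

View pics/w2.png

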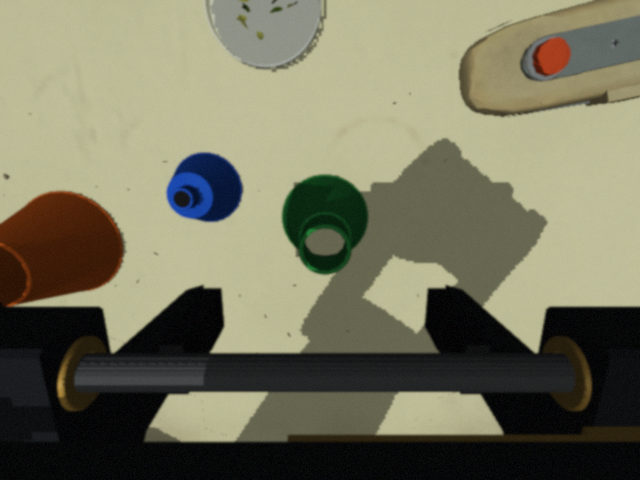

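Wrist view: green is centred between the fingers (325,225), with the small blue look-alike at (205,190) and orange at the left. The grey strip at the bottom is the gripper itself. Grasp, lift and carry now.

```bash
python3 - <<'E'
from h import *
p=lambda x,y,z:np.array([x,y,float(z)])
robot.move_straight(p(518.2,-236.7,135),R0,rate=120)
jaws.set_gripper(0.0,f_grip=15)
o=robot.observe();print(o["opening"]*88,o["grasp_force"],o["wrist_force"].round(2))
robot.move_straight(p(518.2,-236.7,165),R0,rate=80)
robot.move_straight(p(400,-236.7,260),R0,rate=200)
robot.move_ptp(p(380,217,260),R0)
robot.move_straight(p(400,217,260),R0,rate=150)
o=robot.observe();print(o["opening"]*88,o["grasp_force"],o["wrist_force"].round(2),o["time"],np.round(o["tcp_pos"],1))
look("top","tall_funnel",(400,217),125,"t3.png")
look("side","tall_funnel",(400,217),125,"s3.png")
look("side","short_funnel",(470.5,217))
look("wrist","short_funnel",(470.5,217),0,"w3.png")
print(robot.observe()["time"])
E
python3 -c "
import cv2,numpy as np
a=[cv2.imread('pics/%s3.png'%c) for c in 'tsw']
cv2.imwrite('pics/c3.png',np.vstack([np.hstack([a[0][180:450,100:500],a[1][50:320,150:550]]),np.pad(cv2.resize(a[2],(400,300)),((0,0),(0,400),(0,0)))]))"
```

```text
33.37714520784786 14.99987749286447 [-0.95  0.16  0.48]
33.21734832663133 14.999791882310092 [-0.21  0.35 -0.4 ] 11.0 [400.7 216.3 259.9]
top tall_funnel uv [247.2, 330.7] guess [239. 315.] fit [393.6 218.2] 1.166 conf 0.87
side tall_funnel uv [277.7, 150.2] guess [274. 143.] fit [400.1 212.9] 0.203 conf 0.77
side short_funnel uv [301.0, 202.8] guess [307. 199.] fit [471.1 216.6] 0.335 conf 0.76
wrist short_funnel uv [328.2, 135.2] guess [322. 136.] fit [470.9 213.2] 0.035 conf 0.58
11.4
```

View pics/c3.png

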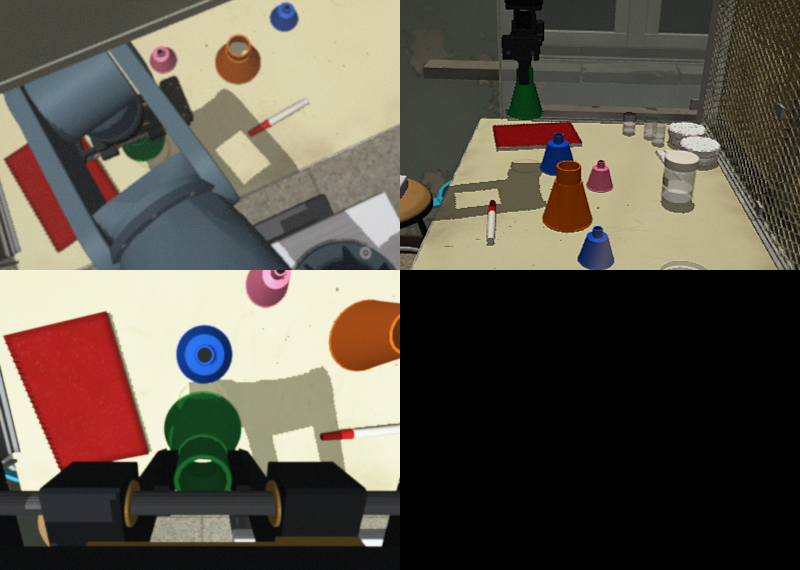

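The crops show green held upright. The target blue is standing clear at wrist px (328,135), and orange and the pen are undisturbed. I'll measure green in the hand against blue in the same wrist image, so the calibration bias cancels.

Run:
```python
from h import *
from scipy.optimize import minimize
k=viewer.calibration("wrist");o=robot.observe();print(np.round(o["tcp_pos"],2),o["ee_rot"].round(4).tolist(),o["time"])
im=cv2.imread("pics/w3.png").astype(int);b,g,r=im[...,0],im[...,1],im[...,2]
G=((g>b*1.3)&(g>r*1.3)&(g>40)).astype(np.uint8);B=((b>g*1.3)&(b>r*1.3)&(b>60)).astype(np.uint8)
def big(m):
    n,L,s,c=cv2.connectedComponentsWithStats(cv2.morphologyEx(m,cv2.MORPH_CLOSE,np.ones((9,9))));i=1+s[1:,4].argmax();print(s[i],c[i]);return (L==i).astype(float)
def f(m,l,p0,rows):
    w=np.zeros((480,1));w[rows]=1
    c=lambda p:(np.abs(model(k,l,p[:2],p[2] if len(p)>2 else 0)-m)*w).sum()
    s=np.vstack([p0]+[np.array(p0)+5*e for e in np.eye(len(p0))])
    q=minimize(c,p0,method="Nelder-Mead",options=dict(initial_simplex=s,xatol=.05,fatol=.5));return q.x.round(2),q.fun/m.sum()
print("blue",f(big(B),"short_funnel",[470.9,215],slice(0,480)))
mg=big(G)
print("green",f(mg,"tall_funnel",[400.,216,125],slice(0,300)),f(mg,"tall_funnel",[400.,216,125],slice(0,270)))
```

```text
[399.74 217.03 260.03] [[1.0, 0.0002, 0.0], [0.0002, -1.0, 0.0], [0.0, -0.0, -1.0]] 11.4
[ 282   88   89   94 6230] [326.30577849 134.44879615]
blue (array([470.72, 213.6 ]), np.float64(0.06270103547036791))
[  263   194   123   160 15268] [324.02095887 273.08815824]
green (array([399.35, 215.62, 124.01]), np.float64(0.0197922606296907)) (array([399.5 , 215.61, 125.24]), np.float64(0.0043317562812392445))
```

Run:
```python
from h import *
p=lambda x,y,z:np.array([x,y,float(z)])
x,y=470.9,215.5
robot.move_straight(p(x,y,260),R0,rate=120)
robot.move_straight(p(x,y,172),R0,rate=100,threshold=4)
robot.dwell(.4)
o=robot.observe();print(np.round(o["tcp_pos"],2),o["wrist_force"].round(2),o["time"])
ims=[]
for c in ("side","wrist","top"):
    im=viewer.snapshot(c);cv2.imwrite(f"pics/{c}4.png",im);ims.append(im)
a=cv2.resize(ims[0][120:270,220:400],(480,400),interpolation=cv2.INTER_CUBIC)
b=cv2.resize(ims[1][150:400,170:470],(320,267));c=cv2.resize(ims[2][250:350,180:300],(320,267))
cv2.imwrite("pics/c4.png",np.hstack([np.pad(a,((0,134),(0,0),(0,0))),np.vstack([b,c])]))
```

```text
[470.99 215.53 172.23] [-0.19  0.58 -0.81] 13.575
```

View pics/c4.png

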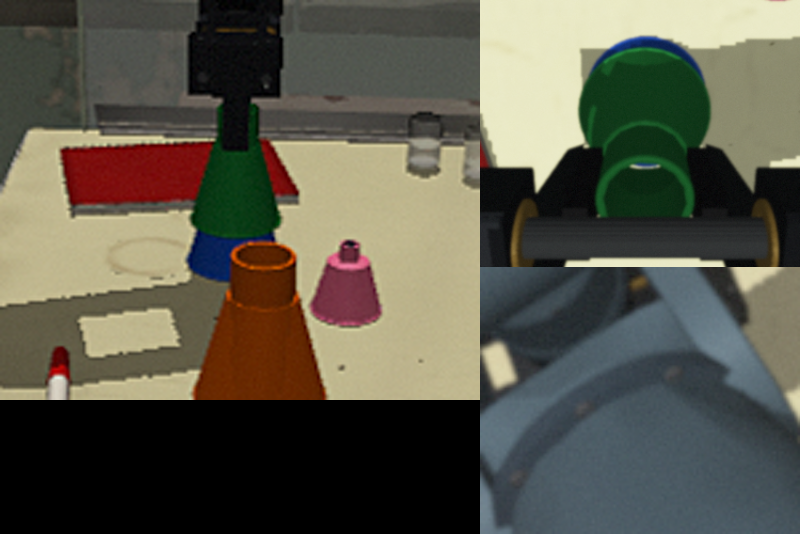

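The side crop shows green over blue roughly concentric. The wrist crop shows the blue crescent slightly right of green's centre, so blue is a bit towards -y. I'll fit both in the wrist and side images.

Run:
```python
from h import *
from scipy.optimize import minimize
def fitu(c,rows,bcols=slice(0,640)):
    k=viewer.calibration(c);im=cv2.imread(f"pics/{c}4.png").astype(int);b,g,r=im[...,0],im[...,1],im[...,2]
    w=np.zeros((480,640));w[rows,bcols]=1
    G=((g>b*1.25)&(g>r*1.25)&(g>25)).astype(np.uint8);B=((b>g*1.25)&(b>r*1.25)&(b>30)).astype(np.uint8)
    sel=lambda m:cv2.morphologyEx(m,cv2.MORPH_CLOSE,np.ones((3,3)))*w
    G,B=sel(G),sel(B);print(c,G.sum(),B.sum())
    def cost(p):
        mg=model(k,"tall_funnel",p[:2],37);mb=model(k,"short_funnel",p[2:],0)*(1-mg)
        return ((np.abs(mg-G)+np.abs(mb-B))*w).sum()
    p0=np.array([471,215,471,214.]);q=minimize(cost,p0,method="Nelder-Mead",options=dict(initial_simplex=np.vstack([p0]+[p0+4*e for e in np.eye(4)]),xatol=.05,fatol=.3,maxiter=600))
    print(q.x.round(2),q.fun,"blue-green",(q.x[2:]-q.x[:2]).round(2))
fitu("wrist",slice(150,280),slice(180,460))
fitu("side",slice(185,232),slice(285,306))
```

```text
wrist 8881.0 844.0
[470.89 214.17 470.22 213.3 ] 192.09923875432526 blue-green [-0.67 -0.87]
side 276.0 231.0
[473.65 219.44 473.4  215.28] 19.505713187235678 blue-green [-0.25 -4.15]
```

Run:
```python
from h import *
p=lambda x,y,z:np.array([x,y,float(z)])
x,y=470.4,214.9
robot.move_straight(p(x,y,172),R0,rate=20);robot.dwell(.3)
f0=robot.observe()["wrist_force"]
for z in (162,158,156.5,155.5,154.8):
    hit=robot.move_straight(p(x,y,z),R0,rate=12,threshold=1.5);robot.dwell(.3)
    o=robot.observe();f=o["wrist_force"]-f0;print(z,hit,np.round(o["tcp_pos"],2),f.round(2),round(o["time"],2))
    if hit or f[2]>1: break
```

```text
162 False [470.43 214.92 162.06] [ 0.46 -0.08  0.46] 15.56
158 False [470.44 214.91 158.07] [ 0.12 -1.18 -0.07] 16.34
156.5 False [470.41 214.9  156.52] [-0.98  0.14  0.59] 16.92
155.5 False [470.41 214.89 155.52] [-1.05 -0.32  0.33] 17.47
154.8 False [470.38 214.89 154.79] [-0.04 -0.26  0.26] 18.02
```

Run:
```python
from h import *
p=lambda x,y,z:np.array([x,y,float(z)])
x,y=470.4,214.9
print(robot.move_straight(p(x,y,154.0),R0,rate=10,threshold=1.5))
robot.dwell(.2)
jaws.set_gripper(0.6);jaws.set_gripper(1.0);robot.dwell(.3)
robot.move_straight(p(x,y,225),R0,rate=80)
robot.move_straight(p(360,y,260),R0,rate=150)
robot.dwell(.3);o=robot.observe();print(o["wrist_force"].round(2),o["opening"],o["time"])
for z0 in (18,):
    s=look("side","tall_funnel",(470,215),z0,"s5.png");w=look("wrist","tall_funnel",(470,215),z0,"w5.png")
look("side","short_funnel",(470,215))
im=cv2.resize(s[2][120:270,220:400],(480,400),interpolation=cv2.INTER_CUBIC)
cv2.imwrite("pics/c5.png",np.hstack([im,cv2.resize(w[2][:400],(320,200)).repeat(2,0)]))
```

```text
False
[0.64 0.06 0.82] 1.0052007112529704 22.1833
side tall_funnel uv [310.3, 196.8] guess [307. 192.] fit [470.7 217.1] 0.133 conf 0.97
wrist tall_funnel uv [323.7, 92.8] guess [322.  78.] fit [470.6 213.1] 0.268 conf 0.86
side short_funnel uv [294.9, 219.4] guess [307. 199.] fit [469.5 215.7] 8.271 conf 0.46
```

View pics/c5.png

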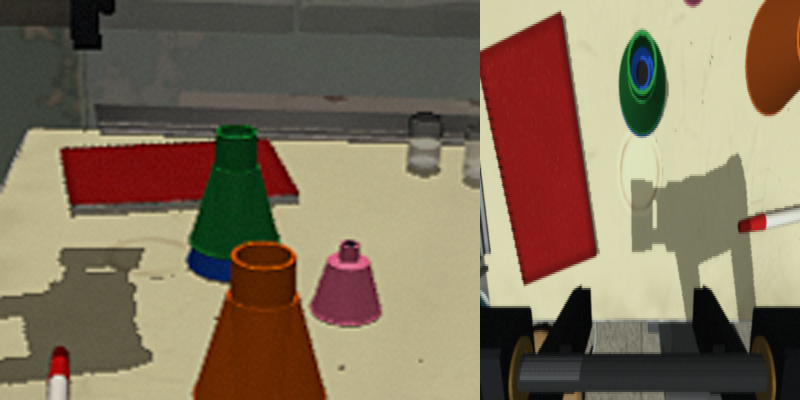

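Green sits upright and concentric on blue, with the blue rim showing evenly below it. The gripper is clear and orange is untouched, so I'm handing in.

```bash
python3 -c "
from station import robot
print(robot.sign_off())"
```

```text
the job is handed in; nothing more can be done
None
```

The green funnel is nested upright and loose over the large blue one, which stayed where it stood; the orange one was not touched, and I handed the job in at about 22 s on the robot's clock.

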